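# Knock the locking pin home and park the mallet

## Task

Pick up the mallet and knock the red sprung pin of the drilling jig fully down with brisk blows (do not just lean on it slowly); only the mallet may touch the jig. Then stand the mallet upright on its head, in the middle of the round black pad of the raised mallet stand, let go of it, and leave everything else on the bench where it is.

Things in the scene. Friction and masses are not known exactly. Their poses are not given: they have to be found in the camera images.
- mallet: Mallet, about 0.4 kg, standing on its head on the bench. Head: upright cylinder 72 mm tall, 46 mm diameter at its two yellow faces (42 at the dark steel waist). Handle: level light wood bar, 24 mm wide, 30 mm high, from the head along -x to 149 mm from the head's axis, centre line 36 mm above the lower face. Origin: centre of the lower face, z up. Head-heavy.
- mallet_grip (a point): Point on the handle's centre line, 50 mm from the head's axis and 36 mm above the lower face: a good place to grip the handle across its 24 mm width from above. x, y, z as for the mallet.
- jig: Drilling jig fixed to the bench: dark steel base 150 x 100 x 16 mm, from 50 mm behind (-x) to 100 mm ahead (+x) of the origin; at the origin an aluminium bush, 52 mm diameter, top at 70 mm, carrying the red pin; on the +x side a clamped light-blue U-shaped casting, top at 52 mm. Origin: on the pin's axis, at bench level; z up.
- pin_top (a point): Centre of the top of the red pin's flat round head (40 mm diameter, 12 mm thick). 104 mm above the bench with the pin fully up, 82 mm when fully down with its head on the bush. Moves with the pin.
- lock_pin (a joint): How far the pin is driven down, in m: 0 = fully up, 0.022 = fully down. It starts 0 to 5 mm down. A friction catch holds it where it is left, and a spring adds to that: about 6 N moves it at the top, 9 N at the bottom; the mallet's weight alone does not.
- stand: Mallet stand fixed to the bench: grey square foot 90 mm, steel post, and a round black rubber pad 76 mm diameter on top, 60 mm above the bench. Origin: centre of its underside, z up.
- stand_top (a point): Centre of the top of the stand's black pad, 60 mm above the bench.
- eyebolt: Steel eye bolt lying flat, 118 mm long, 9 mm thick, along its x; not to be disturbed.
- screwdriver: Red-handled screwdriver lying along its x, 170 mm long; not to be disturbed.
- oiler: Small upright bottle with a white cap, 48 mm diameter, 120 mm high; not to be disturbed.
There are look-alikes about, which are no part of the job. Several things have the shape of the jig; the one meant has the colours described above.

How it is judged:
On the way:
1. a mallet blow drives the pin down past 10 mm at more than 0.05 m/s (velocity of joint lock_pin above 0.05 m/s and value of joint lock_pin above 0.01 m and contact force between mallet and jig above 1 N).
At the end, for the whole second after the job is handed in: The pin is at least 19.5 mm of its 22 mm down; the mallet stands at rest on its head's lower face on the stand's pad, the head's axis within 25 mm of the pad's centre, tilted less than 0.12 rad, released (value of joint lock_pin above 0.0195 m and horizontal distance between mallet and stand_top below 0.025 m and z of mallet in the frame of stand_top between -0.005 and 0.006 m and angle between mallet's own z axis and vertical below 0.12 rad and linear speed of mallet below 0.03 m/s and contact force between mallet and stand above 1 N); the robot touches nothing.
It fails at once if the gripper or arm touches the jig or its pin (contact force between any of the fingers, the arm and jig above 2 N).
It fails at once if a bystander (eye bolt, screwdriver, bottle) is moved by more than 30 mm (distance of any of eyebolt, screwdriver, oiler from where it was at the start of the episode above 0.03 m).
It also fails if it takes over 54 s, if anything falls off the work surface, if the arm or the gripper's body presses on something with over 40 N, if the wrist force passes 120 N, or if a joint passes its speed limit or range.

## Robot

A 6-joint arm with a two-finger parallel gripper is mounted at the origin on the work surface. World frame = base frame: x ahead of the robot, y to its left, z up, the work surface at z = 0. Lengths are in m, angles in rad, forces in N, time in s.
With the tool pointing down it reaches from about 0.375 to 0.9 m from the base axis. Payload 3.1 kg.
Tool frame: the origin (TCP) lies at the very end of the fingers, on their centre line; the grasp point (between the pads) lies 19 mm behind it; z points along the fingers, y is the line along which they close (so a half turn about z gives the same grasp; the last joint's range is limited). The gripper opens to 85 mm and grips with 20 to 120 N. Pads are 22 mm wide; open, the fingers measure 114 mm over their backs; the gripper's body (76 mm by 85 mm) begins 54 mm behind the grasp point. The pads swing forward as they close: fully open they stand 13 mm farther back than shut.
Start: joints at [0.953, 0.527, 1.433, -0, 1.181, -0.178], TCP at [0.266, 0.566, 0.231] pointing down, gripper open.
Joint ranges: [-3.08, 3.08], [-0.75, 2.2], [0.22, 2.44], [-1.43, 4.57], [0, 2.65], [-2.85, 2.85]. Speed limits (rad/s): [2.79, 2.79, 3.14, 3.14, 3.14, 3.14].

## Interface

Orientations are given as a unit quaternion [x, y, z, w].
In Python, from station import telemetry, snapshot, ticket gives the robot as it stands.
- The arm moves only by the tool move_arm, never from a script. Its argument "commands" is text: rows parted by semicolons, each of 7 numbers parted by spaces: the shift along the tool's x, y, z in mm, then the turn, a rotation vector about the tool's x, y, z in degrees, then the opening, from -1 (shut) to 1 (fully open). A call has exactly 5 rows; each row is the pose to reach, as a shift and turn from the pose commanded when the call began, along the tool's axes at that moment; what a row does not reach only later rows make up. A row lasts 1/8 s, in which the tool goes at most 62.5 mm and 10.7 degrees, less where a joint would pass 70% of its speed; a pose out of reach is approached as far as the arm can. A call with a gripper value outside its range is refused whole. The fingers move at their own pace and stop on an object; "grip_force" is the grip in N (left out, the last holds). Time passes only in rows, so rows that repeat a pose let the fingers close, or fill a call up. It gives the time, the measured TCP pose, the force, the opening and the grip force at its end, in the units of the state.
- telemetry.sense(): the state, without advancing time (a new reading comes with each control period).
- snapshot(name): name is "side" or "top"; returns a dict with "image" (480x640x3 uint8, red, green, blue), "fx", "fy", "cx", "cy" (pixels), "k1" (the pictures are not rectified: a ray, as slopes to the right and down, at radius r is drawn at 1 + k1 r^2 times it, then the intrinsics apply), "pose" (4x4, takes a point from camera to world coordinates). Camera axes: x right, y down, z forward; pixel columns grow to the right and rows downward; lengths in m; the calibration is good to about 2 mm. A picture is of the moment at which its call begins. There is no depth.
- ticket.sign_off(): hands the job in; it is judged then, once.
The state is a dict: "t": time; "q": joint angles; "qd": joint speeds; "tau": joint torques, N m; "tcp_pos": TCP position; "tool_rot": TCP orientation; "force": force on the tool from outside, world axes, zero at the start; "ft_torque": the same for the moment, N m; "finger_gap": opening from 0.0 (shut) to 1.0 (fully open); "gripper_force": force on a finger pad.
Only numpy, scipy, OpenCV 4.12 (cv2) and the standard library are available. Lean on these libraries where they do the work, as an engineer would, in place of code of your own. Each camera call takes 0.05 s, during which the arm holds its last target. There are 200 camera calls.

## Working session

There is one attempt and no reset: what is moved stays moved. The work goes in short steps, Python scripts to look and compute and a tool call to move; the robot and the scene stay as the last step left them, time stands still between calls to the robot, and variables do not carry over. Pictures are saved under pics/ and viewed, at most 10 in all, crops included, and the job is handed in when it is done.

Besides the shell and the picture viewer there is one more tool, called as name(argument=value, ...) on one line, values as JSON. move_arm: Moves the arm, as the interface text tells. Its arguments: {"type":"object","properties":{"commands":{"type":"string"},"grip_force":{"type":"number"}},"required":["commands"]}

```bash
mkdir -p pics; ls; python3 - <<'E'
from station import telemetry, snapshot
import cv2, numpy as np
s=telemetry.sense(); print({k:np.round(v,3) for k,v in s.items()})
for n in ("top","side"):
    d=snapshot(n); cv2.imwrite(f"pics/{n}0.png",d["image"][:,:,::-1])
    print(n,d["fx"],d["fy"],d["cx"],d["cy"],d["k1"],np.round(d["pose"],3).tolist())
E
```

```text
pics
{'t': np.float64(0.0), 'q': array([ 0.953,  0.529,  1.434, -0.   ,  1.181, -0.178]), 'qd': array([-0.001, -0.001,  0.001,  0.   ,  0.   ,  0.   ]), 'tau': array([ 1.0000e-03, -4.4234e+01, -1.7803e+01, -0.0000e+00,  9.0000e-03,
       -0.0000e+00]), 'tcp_pos': array([0.266, 0.565, 0.23 ]), 'tool_rot': array([ 0.218,  0.976, -0.001, -0.   ]), 'force': array([ 0.038, -0.243, -0.024]), 'ft_torque': array([ 0.017, -0.036, -0.012]), 'gripper_force': np.float64(0.0), 'finger_gap': np.float64(0.999)}
top 479.3647107006402 479.3647107006402 322.85940927854597 237.18075041572794 0.018839097685618828 [[0.007, -0.991, 0.133, 0.321], [-1.0, -0.003, 0.025, 0.054], [-0.025, -0.133, -0.991, 1.136], [0.0, 0.0, 0.0, 1.0]]
side 590.6222912615699 590.6222912615699 325.90191845325523 226.49126839919285 -0.2007580999499732 [[0.846, -0.374, 0.38, -0.087], [-0.532, -0.577, 0.62, -0.86], [-0.013, -0.727, -0.687, 1.128], [0.0, 0.0, 0.0, 1.0]]
```

View pics/top0.png

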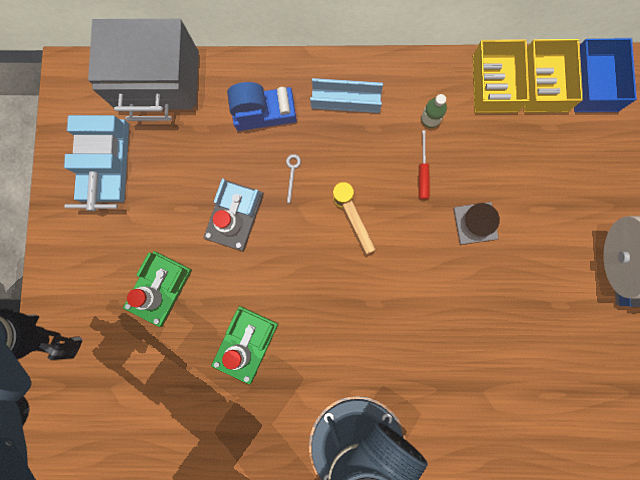

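View pics/side0.png

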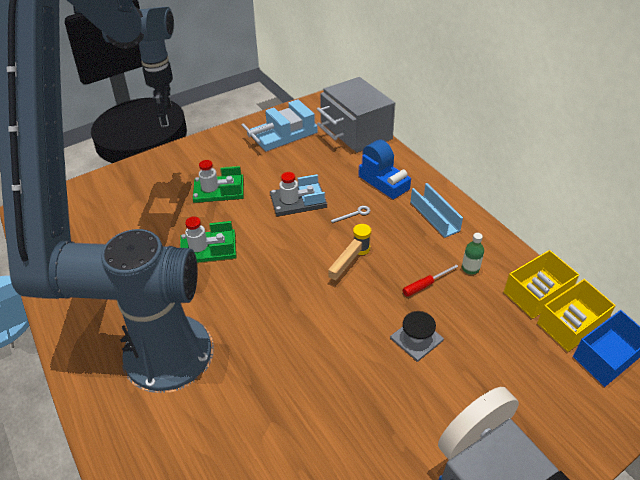

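Top view: mallet head at (343,192) with its handle to (370,250), stand pad at (482,222), eye bolt (292,178), screwdriver (424,170), bottle (434,110). There are three jig shapes: dark base with blue casting at (232,213), green at (157,288) and green at (245,345). The dark and light-blue one fits the description. I'll confirm it in a crop and measure.

```bash
cat > h.py <<'E'
import numpy as np, cv2
from station import telemetry, snapshot
from scipy.spatial.transform import Rotation as R
def ray(d,uv):
    K=np.array([[d["fx"],0,d["cx"]],[0,d["fy"],d["cy"]],[0,0,1.]])
    p=(np.array(uv,float)-[d["cx"],d["cy"]])/[d["fx"],d["fy"]]; q=p.copy()
    for _ in range(20): q=p/(1+d["k1"]*(q@q))
    P=np.array(d["pose"]); v=P[:3,:3]@np.r_[q,1]; return P[:3,3],v/np.linalg.norm(v)
def plane(d,uv,z):
    o,v=ray(d,uv); return o+v*(z-o[2])/v[2]
def tri(r1,r2):
    (a,u),(b,v)=r1,r2
    s=np.linalg.lstsq(np.c_[u,-v],b-a,rcond=None)[0]
    p,q=a+u*s[0],b+v*s[1]; return (p+q)/2,np.linalg.norm(p-q)
def mask(d,lo,hi,box):
    h=cv2.cvtColor(d["image"],cv2.COLOR_RGB2HSV); m=cv2.inRange(h,np.array(lo),np.array(hi))
    z=np.zeros_like(m); x0,y0,x1,y1=box; z[y0:y1,x0:x1]=m[y0:y1,x0:x1]
    n,l,s,c=cv2.connectedComponentsWithStats(z); i=1+np.argmax(s[1:,4])
    return (l==i).astype(np.uint8),c[i],s[i]
E
python3 - <<'E'
from h import *
t=snapshot("top"); s=snapshot("side")
a=cv2.resize(t["image"][160:270,190:390],None,fx=4,fy=4,interpolation=cv2.INTER_CUBIC)
cv2.imwrite("pics/crop.png",a[:,:,::-1])
def show(n,d,lo,hi,box,z):
    m,c,st=mask(d,lo,hi,box); e=cv2.fitEllipse(max(cv2.findContours(m,0,1)[0],key=len)); r=cv2.minAreaRect(cv2.findNonZero(m))
    print(n,st,c.round(1),"ell",np.round(e[0],1),np.round(e[1],1),"rect",np.round(r[0],1),np.round(r[1],1),"pt",plane(d,e[0],z).round(4)); return m,e,c
Y=((22,120,100),(35,255,255)); W=((8,60,120),(22,160,255)); K=((0,0,0),(180,255,60))
show("headT",t,*Y,(320,170,370,215),.072)
m,e,c=show("handleT",t,(12,50,170),(24,150,255),(330,190,385,262),.051)
vx,vy,x0,y0=cv2.fitLine(cv2.findNonZero(m),cv2.DIST_L2,0,.01,.01).ravel()
b=cv2.boxPoints(cv2.minAreaRect(cv2.findNonZero(m)));print([plane(t,p,.051).round(4).tolist() for p in b])
p=plane(t,(x0,y0),.051);q=plane(t,(x0+20*vx,y0+20*vy),.051);print("dir",(q-p)/np.linalg.norm(q-p),"cen",p)
for lo in ((0,150,110),(172,150,110)):
  for n,d,bx in(("pinT",t,(200,195,250,240)),("pinS",s,(275,165,305,195))):
    try: show(n,d,lo,(lo[0]+8,255,255),bx,.1)
    except Exception as ex: print(n,ex)
show("padT",t,*K,(455,195,505,245),.06)
show("padS",s,*K,(395,305,445,345),.06)
show("headS",s,*Y,(345,220,380,245),.072)
E
```

```text
headT [333 183  20  19 303] [342.8 191.7] ell [342.7 191.8] [18.3 19.2] rect [342.5 192. ] [18. 19.] pt [0.5681 0.0365 0.072 ]
handleT [343 200  32  54 600] [359.  226.8] ell [359.  226.9] [11.1 74. ] rect [358.9 226.8] [55.  10.7] pt [ 0.491  -0.0011  0.051 ]
[[0.5428, 0.0383, 0.051], [0.5541, 0.0162, 0.051], [0.4402, -0.0395, 0.051], [0.4292, -0.0177, 0.051]]
dir [-0.90196771 -0.43180349  0.        ] cen [ 0.49102078 -0.00108753  0.051     ]
pinT [213 210  18  18 243] [221.3 218.6] ell [221.3 218.6] [16.4 17.1] rect [221.3 218.8] [17.  16.3] pt [0.5007 0.3043 0.1   ]
pinS [281 172  14  11 121] [287.8 176.6] ell [287.7 176.7] [10.6 13.1] rect [287.5 177. ] [10. 13.] pt [0.4998 0.2966 0.1   ]
pinT attempt to get argmax of an empty sequence
pinS OpenCV(4.12.0) /io/opencv/modules/imgproc/src/shapedescr.cpp:361: error: (-201:Incorrect size of input array) There should be at least 5 points to fit the ellipse in function 'fitEllipseNoDirect'
Traceback (most recent call last):
cv2.error: OpenCV(4.12.0) /io/opencv/modules/imgproc/src/shapedescr.cpp:361: error: (-201:Incorrect size of input array) There should be at least 5 points to fit the ellipse in function 'fitEllipseNoDirect'
```

View pics/crop.png

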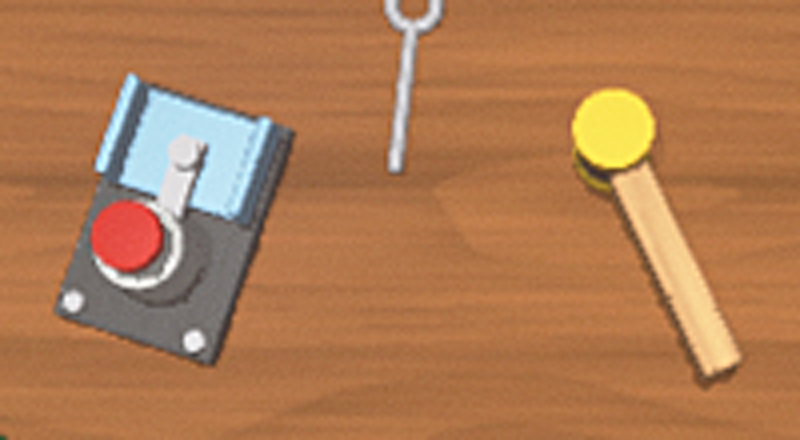

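The crop confirms it: dark steel base, light-blue casting and red pin at crop (127,236), which is full-image (221,219). The pin reads (0.501, 0.304) at z 0.1, and the mallet's length checks at 148 mm. Next I measure the pad and triangulate.

```bash
cat >> h.py <<'E'
def delta(pos,yaw):
    "tool-frame shift (mm) and turn (deg) to a downward tool with x at world angle yaw (deg)"
    s=telemetry.sense(); r=R.from_quat(s["tool_rot"]); g=R.from_euler("ZX",[yaw,180],degrees=True)
    print("t",round(float(s["t"]),2),"tcp",s["tcp_pos"].round(4),"F",s["force"].round(1),"gap",round(float(s["finger_gap"]),3),"turn to go",(r.inv()*g).as_rotvec(degrees=True).round(1),"shift mm",(r.inv().apply(np.array(pos)-s["tcp_pos"])*1000).round(1))
E
python3 - <<'E'
from h import *
t=snapshot("top"); s=snapshot("side")
def c(d,lo,hi,b):
    m,_,st=mask(d,lo,hi,b); print(st); return cv2.minEnclosingCircle(cv2.findNonZero(m))[0] if d is t else cv2.fitEllipse(max(cv2.findContours(m,0,1)[0],key=len))[0]
print([t["image"][y,x].tolist() for x,y in((482,222),(475,215),(488,228),(462,235))],s["image"][325,419])
K=((0,0,0),(180,255,75))
a=c(t,*K,(455,195,505,245)); b=c(s,*K,(395,305,445,345))
print("pad",a,b,plane(t,a,.06),plane(s,b,.06),tri(ray(t,a),ray(s,b)))
print("headtri",tri(ray(t,(342.7,191.8)),ray(s,c(s,(22,120,100),(35,255,255),(345,220,380,245)))))
print("pintri",tri(ray(t,(221.3,218.6)),ray(s,(287.8,176.7))))
delta((.523,.0148,.16),25.8)
E
```

```text
[[73, 58, 49], [71, 57, 47], [73, 60, 50], [155, 151, 149]] [42 40 36]
[465 203  34  34 845]
[403 311  33  29 745]
pad (481.5, 219.5) (418.6384582519531, 325.1710510253906) [ 0.50713816 -0.27633118  0.06      ] [ 0.50671744 -0.2841977   0.06      ] (array([ 0.50981191, -0.27947877,  0.05188407]), np.float64(0.002747395284917228))
[353 224  18  16 226]
headtri (array([0.57094655, 0.03616377, 0.06191144]), np.float64(0.0012265930652126385))
pintri (array([0.50329336, 0.30568517, 0.09221184]), np.float64(0.002475692295671551))
t 0.3 tcp [0.2659 0.5653 0.2309] F [ 0.3 -0.6 -0.8] gap 1.004 turn to go [ -0.   0. 129.] shift mm [-467.  -388.6   71.2]
```

move_arm(commands="-467 -389 71 0 0 129 1; -467 -389 71 0 0 129 1; -467 -389 71 0 0 129 1; -467 -389 71 0 0 129 1; -467 -389 71 0 0 129 1", grip_force=120)

```text
t: 0.92
tcp_pos: [0.3981, 0.2826, 0.1951]
tool_rot: [0.638, 0.77, 0.001, 0.0]
force: [0.0, 1.2, -0.4]
finger_gap: 1.001
gripper_force: 0.0
```

```bash
python3 -c "
from h import *
delta((.523,.0148,.16),25.8)"
```

```text
t 0.93 tcp [0.3981 0.2826 0.1951] F [ 0.   1.2 -0.4] gap 1.001 turn to go [ 0.1 -0.1 75. ] shift mm [-286.4   72.6   35.2]
```

move_arm(commands="-286 73 35 0 0 75 1; -286 73 35 0 0 75 1; -286 73 35 0 0 75 1; -286 73 35 0 0 75 1; -286 73 35 0 0 75 1")

```text
t: 1.55
tcp_pos: [0.5252, 0.015, 0.1599]
tool_rot: [0.917, 0.398, 0.0, 0.0]
force: [0.8, 0.6, 0.1]
finger_gap: 0.997
gripper_force: 0.0
```

```bash
python3 -c "
from h import *
delta((.523,.0148,.16),25.8)"
```

```text
t 1.55 tcp [0.5252 0.015  0.1599] F [0.8 0.6 0.1] gap 0.997 turn to go [ 0.  -0.  21.1] shift mm [-1.6 -1.5 -0.1]
```

move_arm(commands="-2 -2 0 0 0 10 1; -2 -2 30 0 0 21 1; -2 -2 80 0 0 21 1; -2 -2 125 0 0 21 1; -2 -2 141 0 0 21 1")

```text
t: 2.17
tcp_pos: [0.5197, 0.0177, 0.0169]
tool_rot: [0.974, 0.228, -0.002, -0.001]
force: [0.1, -0.1, 0.8]
finger_gap: 0.997
gripper_force: 0.0
```

```bash
python3 -c "
from h import *
delta((.523,.0148,.019),25.8)
d=snapshot('side'); i=cv2.resize(d['image'][180:320,270:440],None,fx=4,fy=4); cv2.imwrite('pics/g1.png',i[:,:,::-1])"
```

```text
t 2.17 tcp [0.5197 0.0177 0.0169] F [ 0.1 -0.1  0.8] gap 0.997 turn to go [-0.1  0.2  0.6] shift mm [ 1.7  4.  -2.1]
```

View pics/g1.png

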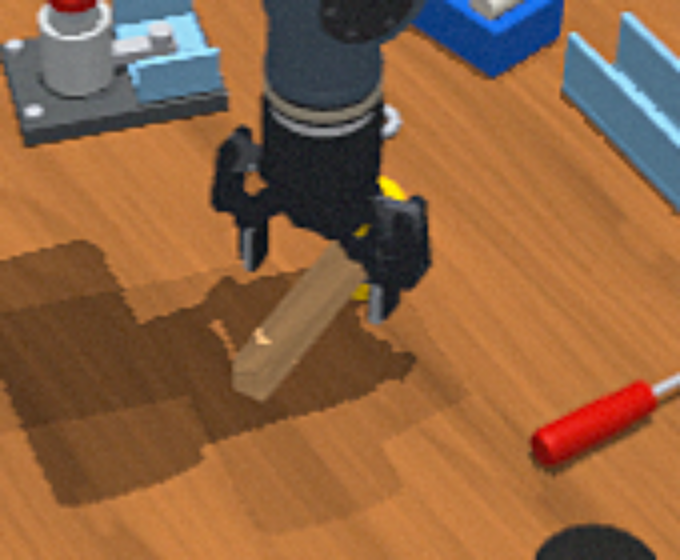

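The fingers, at crop (255,250) and (380,300), straddle the handle evenly. I make a small correction and close.

move_arm(commands="2 4 -2 0 0 0 1; 2 4 -2 0 0 0 -1; 2 4 -2 0 0 0 -1; 2 4 -2 0 0 0 -1; 2 4 -2 0 0 0 -1", grip_force=120)

```text
t: 2.85
tcp_pos: [0.5252, 0.0147, 0.022]
tool_rot: [0.974, 0.228, 0.001, 0.0]
force: [-0.9, -0.5, 6.6]
finger_gap: 0.258
gripper_force: 116.2
```

move_arm(commands="0 0 0 0 0 0 -1; 0 0 0 0 0 0 -1; 0 0 0 0 0 0 -1; 0 0 0 0 0 0 -1; 0 0 0 0 0 0 -1")

```text
t: 3.48
tcp_pos: [0.5252, 0.0147, 0.022]
tool_rot: [0.974, 0.228, 0.001, 0.0]
force: [-0.8, -0.1, 6.5]
finger_gap: 0.264
gripper_force: 116.2
```

```bash
python3 -c "
from h import *
delta((.523,.0148,.019),25.8)"
```

```text
t 3.48 tcp [0.5252 0.0147 0.022 ] F [-0.8 -0.1  6.5] gap 0.264 turn to go [ 0.1 -0.1  0.6] shift mm [-1.9 -1.1  3. ]
```

move_arm(commands="0 0 -20 0 0 0 -1; 0 0 -60 0 0 0 -1; 0 0 -110 0 0 0 -1; 0 0 -150 0 0 0 -1; 0 0 -150 0 0 0 -1")

```text
t: 4.1
tcp_pos: [0.5262, 0.0146, 0.1736]
tool_rot: [0.974, 0.228, 0.003, 0.001]
force: [0.2, -0.4, -3.5]
finger_gap: 0.264
gripper_force: 117.6
```

```bash
python3 -c "
from h import *
delta((.458,.284,.167),25.8)
d=snapshot('side'); i=cv2.resize(d['image'][150:290,260:430],None,fx=4,fy=4); cv2.imwrite('pics/g2.png',i[:,:,::-1])"
```

```text
t 4.1 tcp [0.5262 0.0146 0.1736] F [ 0.2 -0.4 -3.5] gap 0.264 turn to go [ 0.2 -0.3  0.6] shift mm [  58.6 -271.7    5.9]
```

View pics/g2.png

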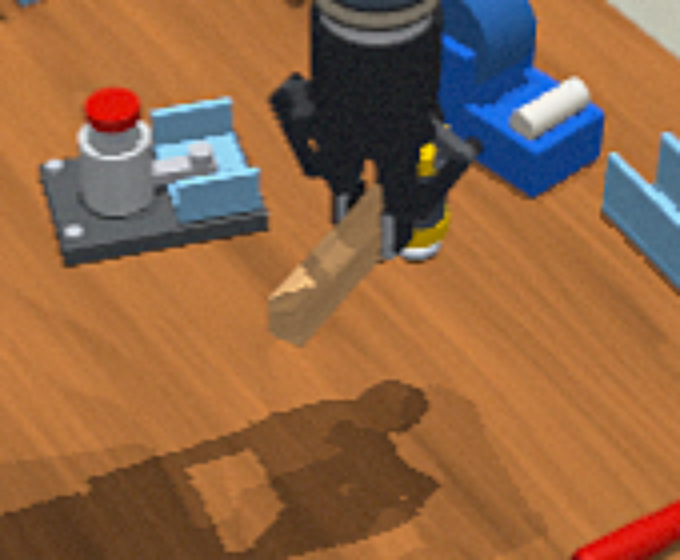

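The mallet is lifted and held about level, with its head at crop (430,200). I move it over the pin.

move_arm(commands="12 -55 1 0 0 0 -1; 24 -110 2 0 0 0 -1; 36 -165 3 0 0 0 -1; 48 -220 5 0 0 0 -1; 58 -268 6 0 0 0 -1")

```text
t: 4.78
tcp_pos: [0.4547, 0.2818, 0.1622]
tool_rot: [0.974, 0.228, -0.003, 0.0]
force: [0.1, -0.4, -3.8]
finger_gap: 0.262
gripper_force: 117.6
```

move_arm(commands="0 -4 0 0 0 0 -1; 0 -4 0 0 0 0 -1; 0 -4 0 0 0 0 -1; 0 -4 0 0 0 0 -1; 0 -4 0 0 0 0 -1")

```text
t: 5.4
tcp_pos: [0.4562, 0.2834, 0.1651]
tool_rot: [0.974, 0.227, 0.0, 0.0]
force: [-0.3, -0.3, -3.0]
finger_gap: 0.259
gripper_force: 118.0
```

```bash
python3 -c "
from h import *
delta((.458,.284,.167),25.8)
t=snapshot('top'); d=snapshot('side')
i=np.hstack([cv2.resize(x,(400,400)) for x in (t['image'][160:270,180:290],d['image'][120:220,240:340])]); cv2.imwrite('pics/s1.png',i[:,:,::-1])
m,c,s=mask(t,(22,120,100),(35,255,255),(190,170,290,260)); print(s,c,plane(t,cv2.minEnclosingCircle(cv2.findNonZero(m))[0],.217))"
```

```text
t 5.4 tcp [0.4562 0.2834 0.1651] F [-0.3 -0.3 -3. ] gap 0.259 turn to go [ 0.  -0.   0.5] shift mm [ 1.9  0.3 -1.9]
[222 208   1   1   1] [222. 208.] [0.50156601 0.27536279 0.217     ]
```

View pics/s1.png

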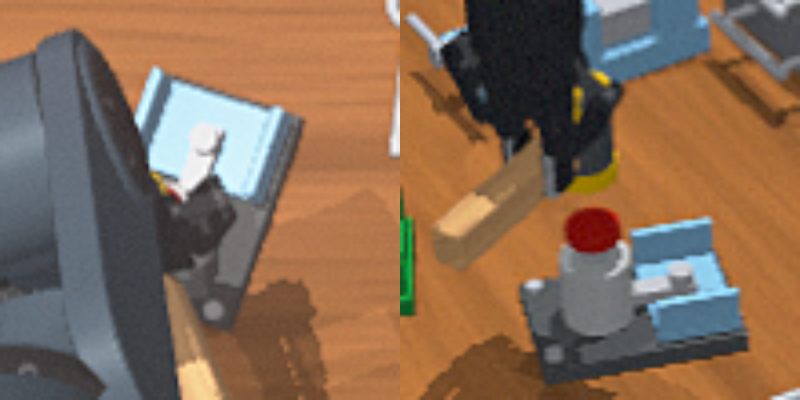

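Right half: the mallet's lower face (590,180) is over the red pin (592,230), about 40 mm up, and the fingers stand clear. First blow.

move_arm(commands="2 0 0 0 0 0 -1; 2 0 28 0 0 0 -1; 2 0 58 0 0 0 -1; 2 0 58 0 0 0 -1; 2 0 10 0 0 0 -1")

```text
t: 6.12
tcp_pos: [0.4547, 0.284, 0.1526]
tool_rot: [0.974, 0.228, -0.005, 0.001]
force: [1.0, -0.8, -3.0]
finger_gap: 0.261
gripper_force: 117.8
```

move_arm(commands="0 0 0 0 0 0 -1; 0 0 0 0 0 0 -1; 0 0 0 0 0 0 -1; 0 0 0 0 0 0 -1; 0 0 0 0 0 0 -1")

```text
t: 6.75
tcp_pos: [0.4572, 0.285, 0.1545]
tool_rot: [0.974, 0.228, -0.001, 0.0]
force: [0.6, -0.2, -3.9]
finger_gap: 0.262
gripper_force: 118.3
```

```bash
python3 -c "
from h import *
delta((.458,.284,.167),25.8)
d=snapshot('side')
i=cv2.resize(d['image'][120:220,240:340],(600,600)); cv2.imwrite('pics/s2.png',i[:,:,::-1])"
```

```text
t 6.75 tcp [0.4572 0.285  0.1545] F [ 0.6 -0.2 -3.9] gap 0.262 turn to go [-0.   0.1  0.6] shift mm [  0.2   1.2 -12.5]
```

View pics/s2.png

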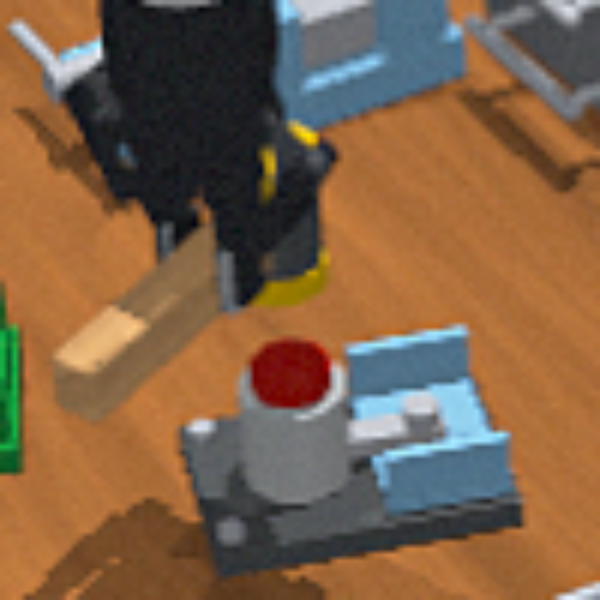

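The pin is nearly down: the red head, at (290,373), sits close to the bush. A second blow goes to the stop, and I read the contact height.

move_arm(commands="0 0 20 0 0 0 -1; 0 0 52 0 0 0 -1; 0 0 54 0 0 0 -1; 0 0 54 0 0 0 -1; 0 0 54 0 0 0 -1")

```text
t: 7.42
tcp_pos: [0.4575, 0.285, 0.101]
tool_rot: [0.974, 0.228, -0.0, 0.0]
force: [0.5, -0.6, -2.2]
finger_gap: 0.256
gripper_force: 121.8
```

move_arm(commands="0 0 -30 0 0 0 -1; 0 0 -30 0 0 0 -1; 0 0 -12 0 0 0 -1; 0 0 4 0 0 0 -1; 0 0 4 0 0 0 -1")

```text
t: 8.05
tcp_pos: [0.4554, 0.2841, 0.0974]
tool_rot: [0.974, 0.228, -0.002, 0.001]
force: [-5.5, -3.7, 11.8]
finger_gap: 0.258
gripper_force: 128.5
```

```bash
python3 -c "
from h import *
delta((.458,.284,.167),25.8); print(telemetry.sense()['ft_torque'])"
```

```text
t 8.05 tcp [0.4554 0.2841 0.0974] F [-5.5 -3.7 11.8] gap 0.258 turn to go [0.  0.3 0.6] shift mm [  1.9   1.3 -69.7]
[-0.55407     0.71586071 -0.11320244]
```

move_arm(commands="0 0 -50 0 0 0 -1; 0 0 -100 0 0 0 -1; 0 50 -110 0 0 0 -1; 0 110 -110 0 0 0 -1; 0 170 -110 0 0 0 -1")

```text
t: 8.68
tcp_pos: [0.5333, 0.1316, 0.2061]
tool_rot: [0.974, 0.229, -0.0, -0.0]
force: [0.2, 0.7, -4.1]
finger_gap: 0.258
gripper_force: 125.8
```

```bash
python3 -c "
from h import *
delta((.464,-.299,.16),25.8)"
```

```text
t 8.68 tcp [0.5333 0.1316 0.2061] F [ 0.2  0.7 -4.1] gap 0.258 turn to go [-0.   0.   0.6] shift mm [-253.7  354.8   46.1]
```

```bash
python3 -c "
from h import *
t=snapshot('top'); d=snapshot('side')
a=cv2.resize(d['image'][155:225,260:330],(400,400),interpolation=2); b=cv2.resize(d['image'][140:260,290:410],(400,400),interpolation=2)
cv2.imwrite('pics/s3.png',np.hstack([a,b])[:,:,::-1])
for v,x in ((t,(200,195,250,240)),(d,(275,165,305,195))): print(mask(v,(0,150,90),(8,255,255),x)[1:])
from station import snapshot
"
```

```text
(array([217.6 , 220.02]), array([215, 213,   5,  15,  50], dtype=int32))
(array([287.87596899, 181.68217054]), array([281, 176,  14,  12, 129], dtype=int32))
```

View pics/s3.png

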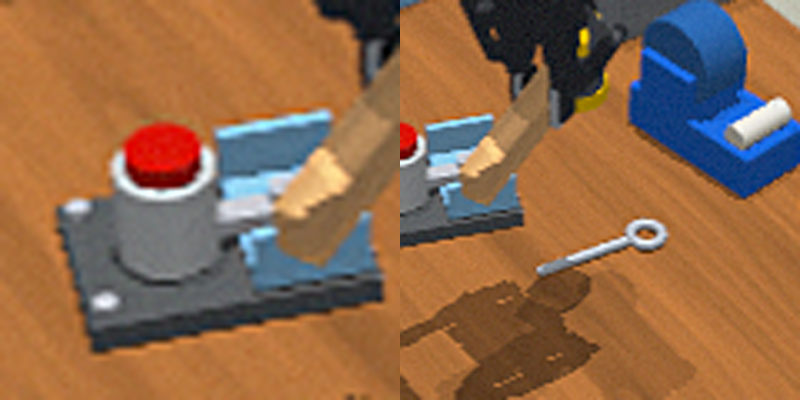

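The red head, at (163,150), appears seated on the bush. I check this numerically along the pin axis.

```bash
python3 -c "
from h import *
d=snapshot('side')
m,c,_=mask(d,(0,150,90),(8,255,255),(275,165,305,195))
o=np.array([.5015,.305,0]); Z=np.array([0,0,1.])
for uv in ((287.8,176.6),c): p,e=tri(ray(d,uv),(o,Z)); print(p,e)
delta((.464,-.299,.16),25.8)"
```

```text
[0.50263436 0.30442478 0.09381632] 0.0025437313785717495
[0.5025004  0.304493   0.07615937] 0.002243080126744146
t 8.82 tcp [0.5344 0.1299 0.2057] F [-0.   0.7 -4.6] gap 0.258 turn to go [0.  0.  0.3] shift mm [-251.7  354.3   45.9]
```

The centroid lies 6 mm below the head's top, since half of the 12 mm head shows. The pin top is therefore at about 82 mm, fully down, which agrees with the 15 N reaction at the stop. On to the stand.

move_arm(commands="-35 50 0 0 0 0 -1; -70 100 0 0 0 0 -1; -105 150 10 0 0 0 -1; -140 200 20 0 0 0 -1; -175 250 20 0 0 0 -1")

```text
t: 9.45
tcp_pos: [0.486, -0.1689, 0.1853]
tool_rot: [0.973, 0.229, -0.001, -0.001]
force: [1.7, 0.3, -3.7]
finger_gap: 0.26
gripper_force: 125.8
```

move_arm(commands="-30 40 0 0 0 0 -1; -60 80 10 0 0 0 -1; -77 104 20 0 0 0 -1; -77 104 26 0 0 0 -1; -77 104 26 0 0 0 -1")

```text
t: 10.07
tcp_pos: [0.4639, -0.2942, 0.1597]
tool_rot: [0.974, 0.228, -0.001, -0.002]
force: [0.8, -0.1, -3.6]
finger_gap: 0.257
gripper_force: 125.7
```

```bash
python3 -c "
from h import *
t=snapshot('top'); d=snapshot('side')
Y=((22,100,70),(36,255,255))
m,c,s=mask(t,*Y,(420,130,560,280)); print(s,c)
m2,c2,s2=mask(d,*Y,(340,180,500,340)); print(s2,c2)
a=cv2.resize(t['image'][170:270,430:530],(400,400),interpolation=2); b=cv2.resize(d['image'][230:370,340:480],(400,400),interpolation=2)
cv2.imwrite('pics/p1.png',np.hstack([a,b])[:,:,::-1])
delta((.464,-.299,.16),25.8)"
```

```text
Traceback (most recent call last):
  File "h.py", line 18, in mask
    n,l,s,c=cv2.connectedComponentsWithStats(z); i=1+np.argmax(s[1:,4])
                                                     ~~~~~~~~~^^^^^^^^^
ValueError: attempt to get argmax of an empty sequence
```

```bash
python3 -c "
from h import *
d=snapshot('side')
b=cv2.resize(d['image'][220:370,340:490],(600,600),interpolation=2)
cv2.imwrite('pics/p1.png',b[:,:,::-1])
delta((.464,-.299,.16),25.8)"
```

```text
t 10.22 tcp [ 0.4649 -0.2947  0.1611] F [ 0.8  0.2 -3.5] gap 0.261 turn to go [-0.  -0.   0.7] shift mm [-2.7  3.5  1.1]
```

View pics/p1.png

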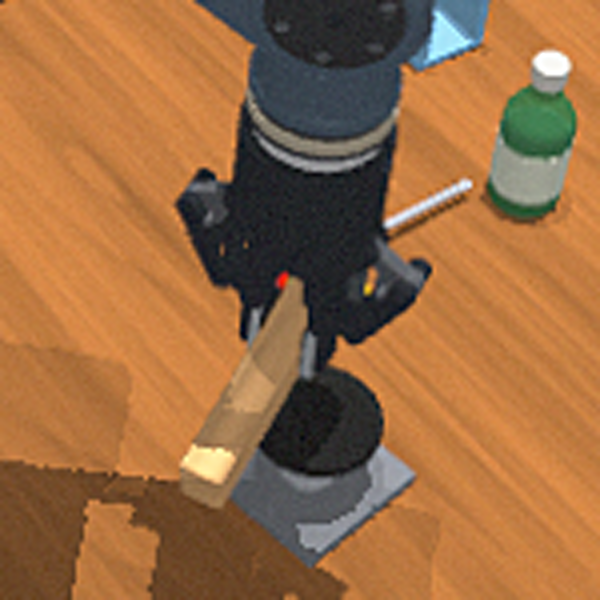

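The handle (240,420) and pad (320,420) line up, with the head hidden behind the gripper. I go down with force checks.

move_arm(commands="-3 3 20 0 0 0 -1; -3 3 45 0 0 0 -1; -3 3 65 0 0 0 -1; -3 3 74 0 0 0 -1; -3 3 74 0 0 0 -1")

```text
t: 10.85
tcp_pos: [0.4634, -0.2997, 0.087]
tool_rot: [0.974, 0.229, -0.0, -0.0]
force: [0.7, 1.0, -3.5]
finger_gap: 0.261
gripper_force: 125.9
```

move_arm(commands="0 0 1 0 0 0 -1; 0 0 2 0 0 0 -1; 0 0 3 0 0 0 -1; 0 0 3 0 0 0 -1; 0 0 3 0 0 0 -1")

```text
t: 11.48
tcp_pos: [0.4632, -0.3004, 0.0841]
tool_rot: [0.974, 0.228, 0.0, 0.0]
force: [0.2, -0.8, -3.9]
finger_gap: 0.263
gripper_force: 125.9
```

```bash
python3 -c "
from h import *
delta((.464,-.299,.082),25.8)"
```

```text
t 11.47 tcp [ 0.4632 -0.3004  0.0841] F [ 0.2 -0.8 -3.9] gap 0.263 turn to go [ 0.  -0.   0.6] shift mm [ 1.3 -0.9  2.1]
```

move_arm(commands="1 -1 1 0 0 0 -1; 1 -1 2 0 0 0 -1; 1 -1 3 0 0 0 -1; 1 -1 3 0 0 0 -1; 1 -1 3 0 0 0 -1")

```text
t: 12.1
tcp_pos: [0.4637, -0.299, 0.081]
tool_rot: [0.974, 0.228, -0.0, -0.0]
force: [-0.5, 0.2, -3.1]
finger_gap: 0.261
gripper_force: 125.9
```

move_arm(commands="0 0 1 0 0 0 -1; 0 0 1 0 0 0 -1; 0 0 2 0 0 0 -1; 0 0 2 0 0 0 -1; 0 0 2 0 0 0 -1")

```text
t: 12.72
tcp_pos: [0.4637, -0.299, 0.079]
tool_rot: [0.974, 0.228, 0.0, 0.0]
force: [0.6, 0.3, -2.4]
finger_gap: 0.264
gripper_force: 125.9
```

move_arm(commands="0 0 1 0 0 0 -1; 0 0 1 0 0 0 -1; 0 0 2 0 0 0 -1; 0 0 2 0 0 0 -1; 0 0 2 0 0 0 -1")

```text
t: 13.35
tcp_pos: [0.4637, -0.2989, 0.077]
tool_rot: [0.974, 0.228, -0.0, 0.0]
force: [-0.6, -0.3, -3.3]
finger_gap: 0.263
gripper_force: 125.9
```

```bash
python3 -c "
from h import *
delta((.464,-.299,.082),25.8); print(telemetry.sense()['ft_torque'])"
```

```text
t 13.35 tcp [ 0.4637 -0.2989  0.077 ] F [-0.6 -0.3 -3.3] gap 0.263 turn to go [-0.   0.   0.6] shift mm [ 0.3  0.2 -5. ]
[-0.08370015  0.05707116 -0.03449922]
```

move_arm(commands="0 0 1 0 0 0 -1; 0 0 1 0 0 0 -1; 0 0 2 0 0 0 -1; 0 0 2 0 0 0 -1; 0 0 2 0 0 0 -1")

```text
t: 13.98
tcp_pos: [0.4637, -0.2991, 0.0757]
tool_rot: [0.974, 0.228, 0.0, 0.0]
force: [-2.3, 0.4, 5.0]
finger_gap: 0.259
gripper_force: 127.1
```

```bash
python3 -c "
from h import *
delta((.464,-.299,.082),25.8); print(telemetry.sense()['ft_torque'])
d=snapshot('side')
b=cv2.resize(d['image'][240:360,360:480],(600,600),interpolation=2)
cv2.imwrite('pics/p2.png',b[:,:,::-1])"
```

```text
t 13.97 tcp [ 0.4637 -0.2991  0.0757] F [-2.3  0.4  5. ] gap 0.259 turn to go [ 0.  -0.   0.6] shift mm [ 0.3  0.  -6.3]
[0.13846614 0.23517762 0.05766068]
```

```bash
python3 -c "
from h import *
d=snapshot('side'); P=np.linalg.inv(d['pose'])
def pr(p):
    c=P@np.r_[p,1]; q=c[:2]/c[2]; q=q*(1+d['k1']*(q@q)); return q*[d['fx'],d['fy']]+[d['cx'],d['cy']]
t=telemetry.sense()['tcp_pos']; a=np.radians(26.4); ux=np.array([np.cos(a),np.sin(a),0]); uy=np.array([-ux[1],ux[0],0])
b=cv2.resize(d['image'][240:360,360:480],(600,600),interpolation=2)
for ang,col in((0,(0,255,0)),(.15,(255,0,255))):
    X=ux*np.cos(ang)+np.array([0,0,np.sin(ang)]); Z=np.array([0,0,1])*np.cos(ang)-ux*np.sin(ang)
    g=t+[0,0,.0145]
    f=[(pr(g-.101*X+y*uy+z*Z)-[360,240])*5 for y,z in((-.012,-.015),(.012,-.015),(.012,.015),(-.012,.015))]
    cv2.polylines(b,[np.int32(f)],True,col,1)
cv2.imwrite('pics/p2.png',b[:,:,::-1])"
```

```text
(no output)
```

View pics/p2.png

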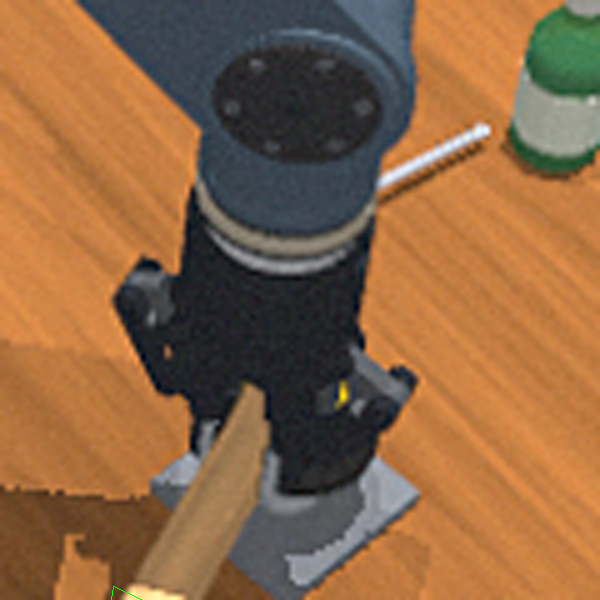

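The crop missed the tip; its bright end patch starts at (150,590), lower than the level prediction at (115,588). I have no views left, so I get the tilt from the handle mask instead.

```bash
python3 -c "
from h import *
d=snapshot('side'); P=np.linalg.inv(d['pose'])
def pr(p):
    c=P@np.r_[p,1]; q=c[:2]/c[2]; q=q*(1+d['k1']*(q@q)); return q*[d['fx'],d['fy']]+[d['cx'],d['cy']]
t=telemetry.sense()['tcp_pos']; a=np.radians(26.4); ux=np.array([np.cos(a),np.sin(a),0]); uy=np.array([-ux[1],ux[0],0])
for ang in(0,.1,.2):
    X=ux*np.cos(ang)+np.array([0,0,np.sin(ang)]); Z=np.array([0,0,1])*np.cos(ang)-ux*np.sin(ang)
    g=t+[0,0,.0165]
    print(ang,[pr(g-.101*X+y*uy+z*Z).round(0).astype(int).tolist() for y,z in((-.012,-.015),(.012,-.015),(.012,.015),(-.012,.015))])
h=cv2.cvtColor(d['image'],cv2.COLOR_RGB2HSV)
for y in range(344,384,2): print(y,' '.join('%d/%d/%d'%tuple(h[y,x]) for x in range(376,412,3)))
"
```

```text
0 [[392, 370], [382, 365], [383, 357], [393, 362]]
0.1 [[392, 372], [382, 367], [382, 360], [393, 365]]
0.2 [[392, 373], [382, 368], [382, 363], [392, 368]]
344 13/159/104 14/169/107 14/165/105 12/154/111 15/183/103 13/151/108 16/119/158 16/118/154 15/124/171 16/128/165 15/120/149 24/14/91
346 12/159/119 13/154/104 14/163/116 13/153/112 10/144/113 15/165/102 14/120/155 15/128/165 16/125/172 15/119/167 15/127/153 108/33/92
348 14/158/95 13/161/106 12/157/104 14/163/111 14/166/109 16/133/140 17/120/147 15/123/170 14/127/167 14/124/154 15/104/137 107/18/98
350 15/172/92 14/158/97 15/172/104 13/164/104 13/172/107 15/121/160 16/131/158 15/127/173 16/125/159 17/121/148 114/27/96 100/9/89
352 14/176/187 14/163/177 12/154/106 14/160/107 14/148/114 15/124/152 15/122/172 16/124/169 16/120/153 15/120/151 12/77/96 116/21/97
354 13/164/185 13/168/175 12/160/89 15/164/104 17/125/151 16/119/159 16/128/176 15/126/162 16/131/152 13/137/127 14/159/112 103/28/83
356 14/174/177 14/174/180 14/166/97 13/148/102 17/132/145 14/119/167 17/131/171 16/129/152 15/121/150 13/153/107 14/168/114 13/160/118
358 14/
[... 1046 characters left out ...]
15/153/102 11/145/111
374 14/159/98 15/185/105 14/167/107 13/167/107 13/173/106 13/152/104 14/164/107 13/169/110 14/164/104 13/172/105 12/169/104 13/164/106
376 13/164/121 15/161/106 14/159/109 14/159/109 15/164/104 15/163/105 13/150/109 14/155/112 13/150/109 15/167/104 13/154/111 14/154/106
378 13/164/115 14/167/110 13/163/108 15/164/107 12/170/108 13/174/101 14/177/108 13/167/107 14/172/111 14/158/108 14/174/104 14/176/100
380 14/154/106 14/166/121 13/157/104 13/163/108 15/182/105 13/155/107 13/161/106 12/163/108 14/168/108 15/169/110 14/168/111 14/173/109
382 12/164/154 16/180/105 13/157/120 14/176/107 13/163/103 13/169/107 13/147/106 14/170/105 14/158/110 16/185/109 14/178/106 13/166/106
```

The end face reads about 0.1–0.17 rad of handle-down tilt; the blows turned the mallet in the grip. I raise it, pitch the head down 8° to level it, then set it down.

move_arm(commands="0 0 -6 0 0 0 -1; -1 0 -10 0 -4 0 -1; -2 0 -12 0 -8 0 -1; -2 0 -12 0 -8 0 -1; -2 0 -12 0 -8 0 -1")

```text
t: 14.75
tcp_pos: [0.4616, -0.2995, 0.0866]
tool_rot: [0.971, 0.228, -0.068, 0.015]
force: [-0.5, -0.1, -3.4]
finger_gap: 0.259
gripper_force: 125.8
```

```bash
cat > tip.py <<'E'
from h import *
d=snapshot('side'); P=np.linalg.inv(d['pose'])
def pr(p):
    c=P@np.r_[p,1]; q=c[:2]/c[2]; q=q*(1+d['k1']*(q@q)); return q*[d['fx'],d['fy']]+[d['cx'],d['cy']]
s=telemetry.sense(); r=R.from_quat(s['tool_rot']); g=s['tcp_pos']-.018*r.as_matrix()[:,2]; print(s['tcp_pos'].round(4),s['force'].round(1))
a=np.radians(26.4); ux=np.array([np.cos(a),np.sin(a),0]); uy=np.array([-ux[1],ux[0],0])
for ang in(-.1,0,.1):
    X=ux*np.cos(ang)+np.array([0,0,np.sin(ang)]); Z=np.array([0,0,1])*np.cos(ang)-ux*np.sin(ang)
    print(ang,[pr(g-.101*X+y*uy+z*Z).round(1).tolist() for y,z in((-.012,-.015),(.012,-.015),(.012,.015),(-.012,.015))])
v=cv2.cvtColor(d['image'],cv2.COLOR_RGB2HSV)
for y in range(346,376): print(y,' '.join('%3d/%3d'%tuple(v[y,x,1:]) for x in range(378,402,2)))
E
python3 tip.py
```

```text
[ 0.4614 -0.2996  0.0867] [-1.2 -0.5 -3.7]
-0.1 [[392.4, 364.0], [382.1, 359.1], [383.7, 349.8], [394.2, 354.7]]
0 [[392.3, 366.3], [382.1, 361.4], [382.9, 353.3], [393.4, 358.2]]
0.1 [[392.4, 368.3], [382.2, 363.4], [382.4, 356.4], [392.8, 361.3]]
346 170/ 96 161/100 151/115 153/110 179/104 149/116 121/242 111/249  97/253  93/254 102/253 103/255
347 177/ 91 172/101 168/103 168/106 154/106 139/165 106/255 108/251  96/254  95/254  96/253 115/253
348 170/114 177/ 88 146/101 179/104 191/ 92 134/213 109/251 107/252  97/254  90/254 101/254 126/232
349 174/174 179/121 172/ 92 166/100 157/114 123/245 108/249 100/253  91/254  99/253 105/254 122/192
350 164/173 175/175 165/130 171/ 88 142/160 107/255 108/250  96/253  92/254  96/254 112/252 133/148
351 167/171 164/169 170/179 186/119 119/242 109/251 109/252  91/254  95/254 100/254 122/240 122/146
352 172/168 166/171 171/174 174/169  95/255 108/249  97/253  96/254  98/254 106/255 129/199 127/148
353 174/173 166/174 171/167 150/196 103/255 102/250  94/253  95/254 106/253 116/251 128/158 125/151
354 168/172 174/170 164/163 134/226 109/253 101/252
[... 1448 characters left out ...]

369 155/ 92 162/ 99 165/ 94 174/101 173/103 165/105 175/109 170/108 160/110 158/108 165/105 145/109
370 171/177 164/188 165/ 96 171/155 190/102 156/100 157/109 153/110 156/113 159/106 163/105 155/105
371 170/174 166/175 163/188 170/177 176/180 167/ 99 171/106 166/109 166/106 164/104 166/106 158/102
372 172/182 167/169 165/181 169/171 166/146 166/106 154/103 160/107 173/109 178/110 152/104 165/131
373 170/174 163/175 165/178 172/185 158/132 162/101 163/105 162/104 176/107 172/107 163/128 169/172
374 167/173 166/178 170/171 165/186 159/ 93 179/117 163/133 166/112 180/109 158/103 172/178 163/181
375 177/166 167/183 169/171 170/175 148/122 158/131 167/130 160/126 173/103 151/101 177/177 167/177
```

The handle is now level to within about 0.04 rad. I lower it along world z; with the tool pitched 8°, a vertical move is mostly tool z with a small x part.

move_arm(commands="0 0 1 0 0 0 -1; 0 0 2 0 0 0 -1; 0 0 3 0 0 0 -1; 0 0 3 0 0 0 -1; 0 0 3 0 0 0 -1")

```text
t: 15.42
tcp_pos: [0.4615, -0.3, 0.0841]
tool_rot: [0.971, 0.228, -0.068, 0.016]
force: [-0.8, -0.3, -3.8]
finger_gap: 0.26
gripper_force: 125.8
```

move_arm(commands="0 0 1 0 0 0 -1; 0 0 1 0 0 0 -1; 0 0 2 0 0 0 -1; 0 0 2 0 0 0 -1; 0 0 2 0 0 0 -1")

```text
t: 16.05
tcp_pos: [0.4612, -0.3001, 0.0821]
tool_rot: [0.971, 0.228, -0.068, 0.016]
force: [-0.7, -0.6, -4.0]
finger_gap: 0.258
gripper_force: 125.8
```

move_arm(commands="0 0 1 0 0 0 -1; 0 0 1 0 0 0 -1; 0 0 2 0 0 0 -1; 0 0 2 0 0 0 -1; 0 0 2 0 0 0 -1")

```text
t: 16.68
tcp_pos: [0.4611, -0.3003, 0.0803]
tool_rot: [0.971, 0.228, -0.068, 0.016]
force: [-0.1, 0.7, -1.3]
finger_gap: 0.258
gripper_force: 126.4
```

move_arm(commands="0 0 1 0 0 0 -1; 0 0 1 0 0 0 -1; 0 0 1 0 0 0 -1; 0 0 1 0 0 0 -1; 0 0 1 0 0 0 -1")

```text
t: 17.3
tcp_pos: [0.461, -0.3004, 0.0802]
tool_rot: [0.971, 0.228, -0.068, 0.016]
force: [-1.8, 1.2, 5.7]
finger_gap: 0.263
gripper_force: 127.4
```

It is firmly on the pad. Release.

move_arm(commands="0 0 0 0 0 0 0; 0 0 0 0 0 0 0.6; 0 0 0 0 0 0 1; 0 0 0 0 0 0 1; 0 0 0 0 0 0 1", grip_force=20)

```text
t: 17.92
tcp_pos: [0.4608, -0.3003, 0.079]
tool_rot: [0.971, 0.228, -0.068, 0.016]
force: [-0.3, 0.8, 0.8]
finger_gap: 0.998
gripper_force: 0.0
```

```bash
python3 tip.py | head -26
```

```text
[ 0.4609 -0.3004  0.0791] [-0.2 -0.2  0.1]
-0.1 [[392.2, 366.4], [381.9, 361.5], [383.4, 352.3], [393.9, 357.2]]
0 [[392.0, 368.7], [381.8, 363.8], [382.7, 355.7], [393.1, 360.7]]
0.1 [[392.1, 370.6], [382.0, 365.8], [382.2, 358.8], [392.5, 363.8]]
346 167/ 96 150/100 159/117 167/107 161/106 157/104 123/214 104/253 104/251  94/253  91/254 104/253
347 171/125 167/124 160/105 167/110 176/106 164/101 117/255 115/250 102/252  94/254  95/254 103/255
348 172/168 175/159 161/100 168/109 167/104 141/136 104/255 111/249  99/253  94/254 102/253 105/255
349 175/168 181/120 190/ 94 169/104 159/ 96 129/215 108/253 108/251  97/253  95/254  98/253 117/250
350 168/172 162/178 170/123 153/102 198/ 94 118/255 112/249 100/252  96/254  95/254 102/254 122/227
351 167/171 166/171 172/175 159/ 96 152/114 101/255 111/249  97/253  96/254  99/253 105/255 125/172
352 166/175 171/170 170/180 169/121 140/169 107/254 100/251  94/254  89/254  97/253 117/251 121/145
353 173/174 172/169 172/168 176/162 122/244 109/250  99/252  94/254  89/254 103/254 126/228 131/142
354 165/184 164/169 171/166 163/181 101/255 110/249
[... 648 characters left out ...]

361 170/196 168/188 171/191 116/147 128/149 120/147 121/148 125/159 124/154 121/145 156/108 160/107
362 164/176 172/129 168/126 117/150 123/147 123/147 122/150 122/146 123/147 141/136 158/100 170/105
363 158/118 170/ 99 154/104 116/156 122/152 124/148 121/150 125/149 126/150 138/122 154/103 184/104
364 183/ 99 148/105 176/106 135/132 114/161 126/154 117/150 119/156 123/157 178/ 99 167/107 156/108
365 178/102 166/106 163/105 172/108 136/131 123/154 126/150 117/150 131/140 149/108 159/109 178/102
366 151/113 173/ 99 169/101 184/101 175/108 134/131 121/179 120/172 154/119 152/106 150/109 168/108
367 175/108 164/104 161/103 158/102 174/107 176/106 138/131 119/169 159/106 176/103 173/102 155/107
```

The mallet stands level and free (tip rows barely changed). I retreat straight up.

move_arm(commands="-3 0 -20 0 0 0 1; -8 0 -50 0 0 0 1; -14 0 -90 0 0 0 1; -20 0 -130 0 0 0 1; -25 0 -170 0 0 0 1")

```text
t: 18.6
tcp_pos: [0.4596, -0.3006, 0.2522]
tool_rot: [0.971, 0.228, -0.068, 0.016]
force: [0.3, 0.2, 0.1]
finger_gap: 1.004
gripper_force: 0.0
```

move_arm(commands="-50 0 -30 0 0 0 1; -100 0 -30 0 0 0 1; -100 0 -30 0 0 0 1; -100 0 -30 0 0 0 1; -100 0 -30 0 0 0 1")

```text
t: 19.23
tcp_pos: [0.3756, -0.3423, 0.294]
tool_rot: [0.971, 0.228, -0.068, 0.015]
force: [-0.1, -0.5, 0.5]
finger_gap: 1.005
gripper_force: 0.0
```

```bash
python3 -c "
from h import *
Y=((22,120,100),(35,255,255))
t=snapshot('top'); d=snapshot('side')
for n,v,b in(('T',t,(430,150,540,280)),('S',d,(380,260,480,350))):
    try:
        m,c,s=mask(v,*Y,b); print(n,s,c,plane(v,c,.132))
    except Exception as e: print(n,e)
a,b=mask(t,*Y,(430,150,540,280))[1],mask(d,*Y,(380,260,480,350))[1]
print(tri(ray(t,a),ray(d,b)))
print('pin',mask(d,(0,150,90),(8,255,255),(275,165,305,195))[1:])
delta((.4,-.3,.3),26)"
```

```text
T [481 204  22  22 359] [491.6545961  214.50139276] [ 0.5053923  -0.27576217  0.132     ]
S [410 296  22  20 247] [419.84210526 307.00404858] [ 0.49937168 -0.28588914  0.132     ]
(array([ 0.50693796, -0.27928529,  0.12029305]), np.float64(0.001305788860640606))
pin (array([287.98425197, 181.64566929]), array([282, 176,  13,  12, 127], dtype=int32))
t 19.32 tcp [ 0.3756 -0.3424  0.294 ] F [0.4 0.2 0.3] gap 0.996 turn to go [-0.   8.   0.5] shift mm [ 39.5 -27.1 -11.6]
```

The head is centred within about 3 mm of the pad's centre and standing at the right height. The pin is still down and the robot is clear. I hand it in.

```bash
python3 -c "
from station import ticket
print(ticket.sign_off())"
```

```text
the job is handed in; nothing more can be done
None
```

I handed the job in at about 19 s: the camera check before hand-in put the pin fully down and the mallet upright on the stand pad, about 3 mm off centre, released and with the arm clear; the station returned no verdict.

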